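# Swap the insulator at the back of the parts stand

## Task

The large porcelain insulator in the niche at the back of the parts stand is needed for the job, and the small one goes into stock in its place. First clear the lampholder and the fuse cap in front of it onto the black side mat, then set the large insulator in the middle of the ring on the metal work plate and the small one on the emptied ring in the niche, and only then put the lampholder and the fuse cap back exactly where each of them stood. Set everything down upright and tip nothing over.

Things in the scene. Friction and masses are not known exactly. Their poses are not given: they have to be found in the camera images.
- large_insulator: large white porcelain bobbin insulator (flared both ends, waisted), 42 mm diameter, 46 mm high, 0.09 kg, round; origin at the centre of its underside, z up. For contact it is a plain cylinder. Starts upright on the ring in the niche of the stand
- small_insulator: small white porcelain bobbin insulator, 34 mm diameter, 38 mm high, 0.09 kg; origin at the centre of its underside, z up. Starts upright on the bench beside the work plate
- lampholder: dark brown moulded lampholder, round, 43 mm diameter skirt below and a narrow neck at the top, 62 mm high, 0.07 kg; origin at the centre of its underside, z up; grip it on the skirt, below half its height. Starts on the stand on one of the two rings outside the niche
- fuse_cap: white porcelain screw cap of a fuse, a short wide round cap, 40 mm diameter, 30 mm high, 0.075 kg; origin at the centre of its underside, z up. Starts on the stand on the other ring outside the niche
- stand: fixed plywood stand, T-shaped board 149 x 137 x 10 mm; origin on its underside, x to its back, y left, z up. 49 mm rings on the board (mm): niche (40, 0), front (-12, 0), left of front (-12, 52); things there stand 10 mm apart. Niche 52 mm wide, cheeks 6 mm thick, x 18 to 90, back wall from x 87, walls up to z 50. Fingers fit: left thing along x; then front thing along y; then niche along x
- side_mat: fixed black rubber mat, 120 mm (x) by 150 mm (y), 3 mm thick, the side area for things cleared away; origin at the centre of its underside, x and y along its sides, z up
- work_plate: fixed square aluminium plate, 70 x 70 mm, 6 mm thick, with a dark ring of 54 mm diameter round its centre; origin at the centre of its underside, z up. Behind the work a tall white sheet leans against the wall (foot at x = 0.51 m ahead of the robot); to its left stands a clear box of connectors, 0.12 m high (nearest corner at x = 0.42, y = 0.30): keep the arm clear of both

How it is judged (in metres and radians):
On the way, in this order (a step that is already met when the one before it is completed fails the run):
1. lampholder and fuse cap both stand released on the side mat, the large insulator still in its niche (x of lampholder in the frame of side_mat between -0.06 and 0.06 m and y of lampholder in the frame of side_mat between -0.075 and 0.075 m and z of each of lampholder, fuse_cap in the frame of side_mat below 0.008 m and linear speed of each of lampholder, fuse_cap below 0.02 m/s and angle between each of lampholder, fuse_cap's own z axis and vertical below 0.15 rad and contact force between the fingers and lampholder below 0.1 N and x of fuse_cap in the frame of side_mat between -0.06 and 0.06 m and y of fuse_cap in the frame of side_mat between -0.075 and 0.075 m and contact force between the fingers and fuse_cap below 0.1 N and distance of large_insulator from where it was at the start of the episode below 0.015 m), for 0.2 s.
2. large insulator stands on the work plate and the small one in the niche, while lampholder and fuse cap still stand on the mat (horizontal distance between large_insulator and work_plate below 0.012 m and z of large_insulator in the frame of work_plate below 0.011 m and linear speed of each of large_insulator, small_insulator, lampholder, fuse_cap below 0.02 m/s and angle between each of large_insulator, small_insulator, lampholder, fuse_cap's own z axis and vertical below 0.15 rad and contact force between the fingers and large_insulator below 0.1 N and x of small_insulator in the frame of stand between 0.026 and 0.054 m and y of small_insulator in the frame of stand between -0.014 and 0.014 m and z of small_insulator in the frame of stand below 0.015 m and contact force between the fingers and small_insulator below 0.1 N and x of lampholder in the frame of side_mat between -0.06 and 0.06 m and y of lampholder in the frame of side_mat between -0.075 and 0.075 m and z of each of lampholder, fuse_cap in the frame of side_mat below 0.008 m and contact force between the fingers and lampholder below 0.1 N and x of fuse_cap in the frame of side_mat between -0.06 and 0.06 m and y of fuse_cap in the frame of side_mat between -0.075 and 0.075 m and contact force between the fingers and fuse_cap below 0.1 N), for 0.2 s.
At the end, for the whole second after the job is handed in: large insulator upright on the plate within 12 mm of its centre; small one upright in the niche within 14 mm of the ring centre along each stand axis; lampholder and fuse cap upright, each within 15 mm of its start; all released, at rest (horizontal distance between large_insulator and work_plate below 0.012 m and z of large_insulator in the frame of work_plate below 0.011 m and linear speed of each of large_insulator, small_insulator, lampholder, fuse_cap below 0.02 m/s and angle between each of large_insulator, small_insulator, lampholder, fuse_cap's own z axis and vertical below 0.15 rad and contact force between the fingers and large_insulator below 0.1 N and x of small_insulator in the frame of stand between 0.026 and 0.054 m and y of small_insulator in the frame of stand between -0.014 and 0.014 m and z of small_insulator in the frame of stand below 0.015 m and contact force between the fingers and small_insulator below 0.1 N and distance of each of lampholder, fuse_cap from where it was at the start of the episode below 0.015 m and contact force between the fingers and lampholder below 0.1 N and contact force between the fingers and fuse_cap below 0.1 N); the robot touches nothing.
It fails at once if one of the four parts is tipped over (angle between any of large_insulator, small_insulator, lampholder, fuse_cap's own z axis and vertical above 0.7 rad).
It also fails if it takes over 144 s, if anything falls off the work surface, if the arm or the gripper's body presses on something with over 40 N, if the wrist force passes 120 N, or if a joint passes its speed limit or range.

## Robot

A 6-joint arm with a two-finger parallel gripper is mounted at the origin on the work surface; the furniture and walls round the work are solid. World frame = base frame: x ahead of the robot, y to its left, z up, the work surface at z = 0. Lengths are in m, angles in degrees, forces in N, time in s.
With the tool pointing down it reaches from about 0.35 to 0.875 m from the base axis. Payload 4.2 kg.
Tool frame: the origin (TCP) lies on the front face of the gripper's body, between the roots of the fingers; the fingertips stand 70 mm ahead of it and the grasp point (between the pads) lies 51 mm ahead of it (r.nose_length is the distance from the TCP to the fingertips, in m); z points along the fingers, y is the direction in which the jaws open and shut (so a half turn about z gives the same grasp; the last joint's range is limited). The gripper opens to 87 mm and grips with 3 to 60 N. Pads are 19 mm wide; open, the fingers measure 117 mm over their backs; the gripper's body (75 mm by 190 mm) begins 51 mm behind the grasp point.
Start: joints at [-53.766, 22.042, 0.453, 0, -68.411, -14.817], TCP at [0.228, -0.582, 0.292] pointing down, gripper open.
Joint ranges: [-179.83, 179.83], [-69.29, 118.12], [-61.27, 80.66], [-181.25, 117.63], [-171.15, -9.14], [-177.46, 177.46]. Speed limits (degrees/s): [159.86, 159.86, 180, 180, 180, 180].

## Interface

Orientations are given as a 3x3 rotation matrix whose columns are the frame's x, y, z axes.
In Python, from station import telemetry, capture, order, r gives the robot as it stands.
- The arm moves only by the tool drive_tool, never from a script. Its argument "series" is a list of rows, each a list of 4 numbers: the shift along the tool's x, y, z as a fraction of full scale, then the turn about the tool's z as a fraction of full scale. In form: [[dx, dy, dz, turn], ...]. A call has 1 to 10 rows; each row is the pose to reach, as a shift and turn from the pose commanded when the call began, along the tool's axes at that moment; what a row does not reach only later rows make up. Full scale, the value 1, is 0.12 m for a shift and 2 rad for a turn. A row lasts 1/8 s, in which the tool goes at most 62.5 mm and 10.7 degrees, less where a joint would pass 70% of its speed; a pose out of reach is approached as far as the arm can. A call with a number of a shift or a turn outside -1 to 1 is refused whole. A call with a gripper value outside its range is refused whole. "fingers" is the finger opening in mm, from 0 to 87, set as the call begins (left out, the last holds). The fingers move at their own pace and stop on an object; the grip force is fixed at half the most. Time passes only in rows, so rows that repeat a pose let the fingers close. It gives the time, the measured TCP pose, the force and the opening at its end, in the units of the state.
- telemetry.sense(): the state, without advancing time (a new reading comes with each control period).
- capture(name): name is "side" or "top" or "wrist"; returns a dict with "color" (420x560x3 uint8, blue, green, red), "fx", "fy", "cx", "cy" (pixels), "eye" and "attitude" of the camera in the world; the wrist camera has in their place "mount" (4x4, takes a point from camera to tool coordinates, whose origin is the TCP and whose axes are the flange's). Camera axes: x right, y up, looking along -z (the intrinsics and any distortion apply to the point x, -y, -z); pixel columns grow to the right and rows downward; lengths in m; the calibration is good to about 2 mm. A picture is of the moment at which its call begins: read the wrist's pose just before it. There is no depth.
- order.finish_job(): hands the job in, once; it reports no verdict.
The state is a dict: "time_s": time; "joints": joint angles; "joint_velocities": joint speeds; "effort": joint torques, N m; "tcp_pos": TCP position; "ee_rot": TCP orientation; "wrist_force": force on the tool from outside, world axes, zero at the start; "moment": the same for the moment, N m; "gripper_width": opening from 0.0 (shut) to 1.0 (fully open).
Only numpy, scipy, OpenCV 4.12 (cv2) and the standard library are available. Lean on these libraries where they do the work, as an engineer would, in place of code of your own. Each camera call takes 0.05 s, during which the arm holds its last target. There are 200 camera calls.

## Working session

There is one attempt and no reset: what is moved stays moved. The work goes in short steps, Python scripts to look and compute and a tool call to move; the robot and the scene stay as the last step left them, time stands still between calls to the robot, and variables do not carry over. Pictures are saved under pics/ and viewed, about 12 in all and at most 16, crops included, and the job is handed in when it is done.

Besides the shell and the picture viewer there is one more tool, called after "Emit:" as a command line: name --pt "numbers of a row" for each row, then --argument value for the rest. drive_tool: Moves the arm, as the interface text tells. Shift numbers are shares of 0.12 m and turn numbers shares of 2 rad, none past 1 either way. Its arguments: {"type":"object","properties":{"series":{"type":"array","items":{"type":"array","items":{"type":"number","minimum":-1,"maximum":1}}},"fingers":{"type":"number"}},"required":["series"]}

```bash
mkdir -p pics; ls; python3 - <<'E'
from station import telemetry, capture, order, r
import cv2
s=telemetry.sense()
print({k:s[k] for k in('time_s','joints','tcp_pos','ee_rot','gripper_width')})
for n in('top','side'):
    c=capture(n); cv2.imwrite(f'pics/{n}0.png',c['color'])
    print(n,{k:v for k,v in c.items() if k!='color'})
E
```

```text
pics
{'time_s': 0.0, 'joints': array([-5.37658568e+01,  2.20906776e+01,  3.79362247e-01, -2.92772137e-02,
       -6.84096531e+01, -1.48177645e+01]), 'tcp_pos': array([ 0.22808753, -0.58141202,  0.29115671]), 'ee_rot': array([[-9.31020261e-01, -3.64966472e-01, -8.64686100e-04],
       [-3.64967487e-01,  9.31018151e-01,  1.98379662e-03],
       [ 8.10192027e-05,  2.16253716e-03, -9.99997658e-01]]), 'gripper_width': 0.999702441823986}
top {'fx': 532.5340879581222, 'fy': 532.5340879581222, 'cx': 283.0537734516931, 'cy': 212.668683618744, 'eye': array([ 0.34100542, -0.08772039,  1.2664322 ]), 'attitude': array([[-0.00907123,  0.99783947, -0.06507004],
       [-0.99995566, -0.00921651, -0.00193274],
       [-0.00252828,  0.06504962,  0.99787883]])}
side {'fx': 545.2477482674597, 'fy': 545.2477482674597, 'cx': 274.9254080736694, 'cy': 209.5933948685104, 'eye': array([ 0.24585579, -1.3147352 ,  0.6335486 ]), 'attitude': array([[ 0.98960801,  0.05731294, -0.13187576],
       [-0.14374132,  0.41852617, -0.89675765],
       [ 0.00379764,  0.90639455,  0.42241508]])}
```

View pics/top0.png

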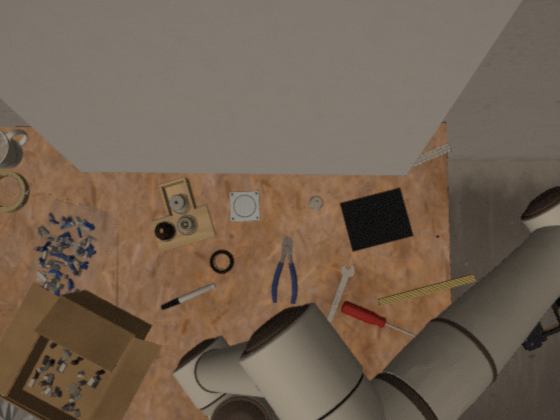

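View pics/side0.png

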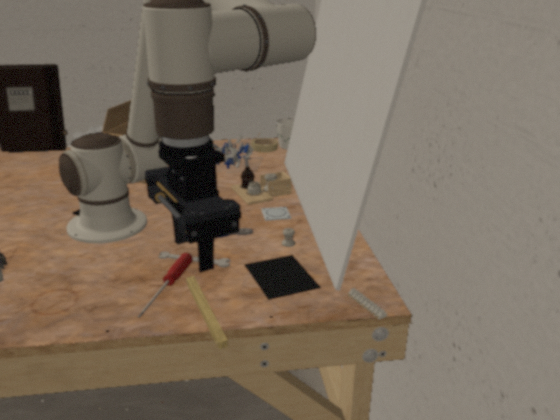

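```bash
cat > h.py <<'E'
import numpy as np, cv2
from station import telemetry, capture, order, r
def cast(c,uv,z,T=None):
    uv=np.atleast_2d(uv).astype(float)
    d=np.c_[(uv[:,0]-c['cx'])/c['fx'],-(uv[:,1]-c['cy'])/c['fy'],-np.ones(len(uv))]
    if T is None: R,e=c['attitude'],c['eye']
    else: M=T@c['mount']; R,e=M[:3,:3],M[:3,3]
    d=d@R.T; return (e+d*((z-e[2])/d[:,2])[:,None])
def tcp():
    s=telemetry.sense(); T=np.eye(4); T[:3,:3]=s['ee_rot']; T[:3,3]=s['tcp_pos']; return T
def wrist(name,crop=None):
    T=tcp(); c=capture('wrist'); cv2.imwrite(f'pics/{name}.png',c['color']); return T,c
def proj(c,p,T=None):
    if T is None: R,e=c['attitude'],c['eye']
    else: M=T@c['mount']; R,e=M[:3,:3],M[:3,3]
    q=(np.atleast_2d(p)-e)@R
    return np.c_[c['cx']-c['fx']*q[:,0]/q[:,2],c['cy']+c['fy']*q[:,1]/q[:,2]]
E
python3 - <<'E'
from h import *
c=capture('top'); im=c['color']
cr=im[165:265,140:420]; cv2.imwrite('pics/c1.png',cv2.resize(cr,None,fx=2.85,fy=2.85,interpolation=cv2.INTER_CUBIC))
for n,uv,z in [('niche',(178,203),.05),('front',(185,225),.04),('left',(165,231),.07),('plate',(245,206),.006),('small',(316,202),.03),('mat',(377,219),.003)]:
    print(n,cast(c,uv,z).round(3))
g=cv2.cvtColor(im,cv2.COLOR_BGR2GRAY)
m=(g[180:255,335:420]<40).astype('uint8'); cs,_=cv2.findContours(m,0,1); k=max(cs,key=cv2.contourArea)
b=cv2.boxPoints(cv2.minAreaRect(k))+[335,180]; print(cast(c,b,.003).round(3), cast(c,b.mean(0),.003))
w=capture('wrist'); print(w['mount'],w['fx'],w['cx'],w['cy'])
E
```

```text
niche [[0.445 0.155 0.05 ]]
front [[0.395 0.141 0.04 ]]
left [[0.38 0.18 0.07]]
plate [[0.44  0.005 0.006]]
small [[ 0.446 -0.162  0.03 ]]
mat [[ 0.406 -0.308  0.003]]
[[ 0.445 -0.221  0.003]
 [ 0.481 -0.365  0.003]
 [ 0.367 -0.391  0.003]
 [ 0.332 -0.249  0.003]] [[ 0.40614242 -0.30633476  0.003     ]]
[[-1.12777177e-03  9.68108642e-01  2.50528213e-01  6.85598112e-02]
 [ 9.99999196e-01  1.23693425e-03 -2.78275548e-04 -2.50661749e-04]
 [-5.79287889e-04  2.50527697e-01 -9.68109259e-01 -9.25036206e-02]
 [ 0.00000000e+00  0.00000000e+00  0.00000000e+00  1.00000000e+00]] 319.5952755463365 280.8178798924831 210.71950813426992
```

View pics/c1.png

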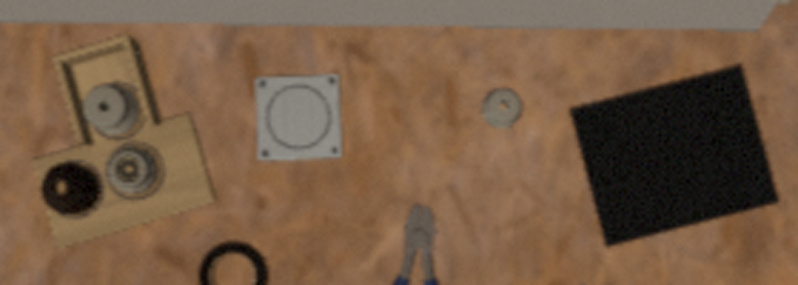

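```bash
python3 - <<'E'
from h import *
s=capture('side'); t=capture('top')
p=cast(s,(340,284),0)[0]; print('side foot',p, 'top foot',cast(t,(414,173),0), cast(t,(85,172),0))
# ray through (400,80),(425,0) with y=const plane
for c,uv,y in[(s,(428,0),p[1]),(s,(385,150),p[1]),(t,(525,0),p[1])]:
    a=cast(c,uv,0)[0]; e=c['eye']; k=(y-e[1])/(a[1]-e[1]); print(e+k*(a-e))
T,w=wrist('w0')
E
```

```text
side foot [ 0.52702778 -0.35975549  0.        ] top foot [[ 0.51582988 -0.39951308  0.        ]] [[0.52567369 0.38863626 0.        ]]
[ 0.65114626 -0.35975549  0.56508475]
[ 0.59912863 -0.35975549  0.2963113 ]
[ 0.61505688 -0.35975549  0.68601516]
```

Emit:
drive_tool --pt "-1 0.63 0 0" --pt "-1 0.63 0 0" --pt "-1 0.63 0 0"

```text
time_s: 0.72
tcp_pos: [0.3138, -0.4654, 0.2926]
ee_rot: [[-0.93, -0.368, 0.001], [-0.368, 0.93, -0.0], [-0.0, -0.0, -1.0]]
wrist_force: [-0.6, -0.7, 0.1]
gripper_width: 0.999
```

Emit:
drive_tool --pt "-1 0.63 0 0" --pt "-1 0.63 0 0" --pt "-1 0.63 0 0"

```text
time_s: 1.1
tcp_pos: [0.3979, -0.3516, 0.2925]
ee_rot: [[-0.93, -0.368, 0.001], [-0.368, 0.93, -0.0], [-0.0, -0.0, -1.0]]
wrist_force: [-0.2, 0.5, 0.5]
gripper_width: 0.999
```

Emit:
drive_tool --pt "-0.365 0.93 0 0" --pt "-0.365 0.93 0 0" --pt "-0.365 0.93 0 0"

```text
time_s: 1.48
tcp_pos: [0.3962, -0.2316, 0.2927]
ee_rot: [[-0.929, -0.369, 0.001], [-0.369, 0.929, 0.0], [-0.001, -0.0, -1.0]]
wrist_force: [-0.2, -0.8, -0.0]
gripper_width: 0.999
```

Emit:
drive_tool --pt "-0.365 0.93 0 0" --pt "-0.365 0.93 0 0" --pt "-0.365 0.93 0 0"

```text
time_s: 1.85
tcp_pos: [0.3969, -0.112, 0.2927]
ee_rot: [[-0.929, -0.369, 0.001], [-0.369, 0.929, 0.0], [-0.001, -0.0, -1.0]]
wrist_force: [0.6, -0.3, 0.7]
gripper_width: 0.999
```

Emit:
drive_tool --pt "-0.365 0.93 0 0" --pt "-0.365 0.93 0 0" --pt "-0.365 0.93 0 0"

```text
time_s: 2.22
tcp_pos: [0.3975, 0.0078, 0.2926]
ee_rot: [[-0.93, -0.369, 0.001], [-0.369, 0.93, 0.0], [-0.001, -0.0, -1.0]]
wrist_force: [0.2, 0.2, -0.1]
gripper_width: 0.997
```

Emit:
drive_tool --pt "-0.365 0.93 0 0" --pt "-0.365 0.93 0 0" --pt "-0.365 0.93 0 0"

```text
time_s: 2.6
tcp_pos: [0.3978, 0.1274, 0.2923]
ee_rot: [[-0.93, -0.367, 0.0], [-0.367, 0.93, -0.0], [-0.0, -0.0, -1.0]]
wrist_force: [-0.4, -0.2, 0.2]
gripper_width: 0.995
```

Emit:
drive_tool --pt "0 0 0 -0.74" --pt "0 0 0 -0.74" --pt "0 0 0 -0.74" --pt "0 0 0 -0.74" --pt "0 0 0 -0.74" --pt "0 0 0 -0.74" --pt "0 0 0 -0.74" --pt "0 0 0 -0.74" --pt "0 0 0 -0.74" --pt "0 0 0 -0.74"

```text
time_s: 3.85
tcp_pos: [0.3969, 0.1249, 0.2922]
ee_rot: [[0.275, -0.962, -0.0], [-0.962, -0.275, -0.0], [0.0, 0.0, -1.0]]
wrist_force: [-0.2, 0.2, 1.2]
gripper_width: 0.999
```

```bash
python3 - <<'E'
from h import *
T,w=wrist('w1'); np.save('T1.npy',T); print(T, telemetry.sense()['time_s'],telemetry.sense()['joints'])
E
```

```text
[[ 2.74728001e-01 -9.61521954e-01 -2.40456183e-04  3.96940531e-01]
 [-9.61521956e-01 -2.74727925e-01 -3.09220709e-04  1.24927415e-01]
 [ 2.31262472e-04  3.16155486e-04 -9.99999923e-01  2.92182474e-01]
 [ 0.00000000e+00  0.00000000e+00  0.00000000e+00  1.00000000e+00]] 3.9 [ 4.00972043e+01  1.12046495e+00 -2.66398876e+01  5.25092546e-03
 -6.22596638e+01 -2.40928440e+01]
```

View pics/w1.png

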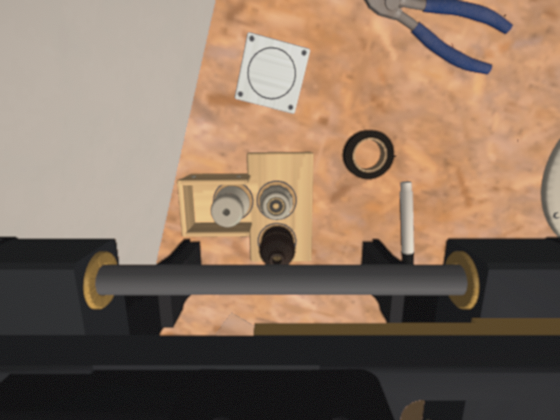

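```bash
python3 - <<'E'
from h import *
T=np.load('T1.npy'); w=capture('wrist')
P=lambda n,uv,z: print(n,cast(w,uv,z,T).round(4).tolist())
P('board R corners back/front',[(248,153),(312,153)],.01)
P('walltop backR, backL',[(180,180),(183,234)],.05)
P('walltop front R/L',[(250,176),(250,236)],.05)
P('fuse top',(276,204),.04);P('fuse base-ish',(276,200),.01)
P('large top',(227,210),.056)
P('lamp top',(277,258),.07)
P('plate',[(249,33),(310,48),(292,112),(236,97)],.006)
P('sheet foot',[(212,20),(160,258)],0)
P('ring',(272,72),.006)
c=w['color'][140:280,160:330]; cv2.imwrite('pics/c2.png',cv2.resize(c,None,fx=4.5,fy=4.2,interpolation=cv2.INTER_CUBIC))
E
```

```text
board R corners back/front [[0.4441, 0.0965, 0.01], [0.3728, 0.0762, 0.01]]
walltop backR, backL [[0.503, 0.1393, 0.05], [0.488, 0.1974, 0.05]]
walltop front R/L [[0.4331, 0.115, 0.05], [0.4164, 0.1795, 0.05]]
fuse top [[0.3981, 0.139, 0.04]]
fuse base-ish [[0.3979, 0.1412, 0.01]]
large top [[0.4471, 0.1558, 0.056]]
lamp top [[0.3827, 0.1883, 0.07]]
plate [[0.4748, -0.0262, 0.006], [0.4078, -0.0301, 0.006], [0.4078, 0.0388, 0.006], [0.4727, 0.0405, 0.006]]
sheet foot [[0.5172, -0.0289, 0.0], [0.5209, 0.2584, 0.0]]
ring [[0.4408, 0.0044, 0.006]]
```

View pics/c2.png

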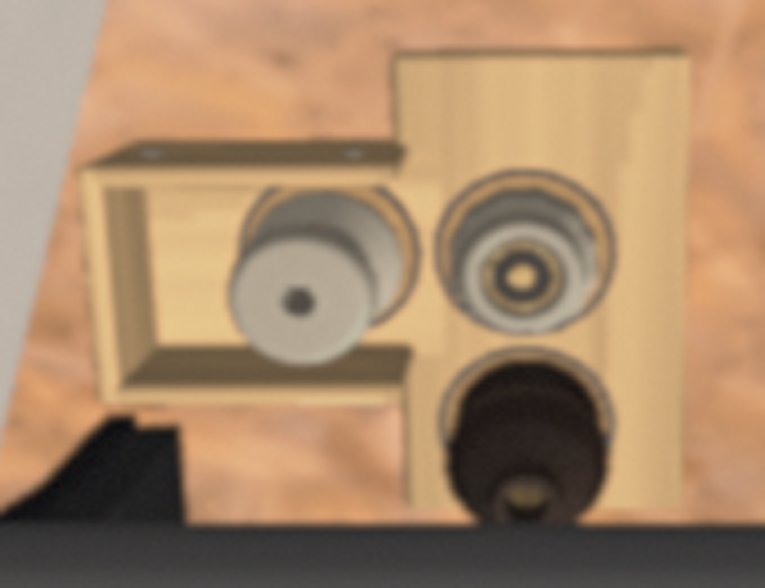

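```bash
python3 - <<'E'
from h import *
T=np.load('T1.npy'); w=capture('wrist')
p=cast(w,[(277.1,200),(276.9,242.6),(233.3,202)],.01,T); print(p.round(4))
d=p[1]-p[0]; print(np.linalg.norm(d),np.degrees(np.arctan2(-d[0],d[1])));d=p[2]-p[0]; print(np.linalg.norm(d),np.degrees(np.arctan2(d[1],d[0])))
E
```

```text
[[0.3966 0.1409 0.01  ]
 [0.3821 0.1932 0.01  ]
 [0.4466 0.1576 0.01  ]]
0.05426079026658033 15.451090966147751
0.05273862974005162 18.546229256205375
```

Emit:
drive_tool --pt "-0.563 -0.036 0.2 0" --pt "-0.563 -0.036 0.5 0" --pt "-0.563 -0.036 0.8 0" --pt "-0.563 -0.036 0.8 0"

```text
time_s: 4.5
tcp_pos: [0.3807, 0.1913, 0.1943]
ee_rot: [[0.279, -0.96, -0.005], [-0.96, -0.279, -0.005], [0.003, 0.006, -1.0]]
wrist_force: [0.4, 0.3, 0.9]
gripper_width: 0.997
```

Emit:
drive_tool --pt "0 0 0.2 0" --pt "0 0 0.4 0" --pt "0 0 0.6 0" --pt "0 0 0.8 0" --pt "0 0 0.92 0" --pt "0 0 0.92 0" --pt "0 0 0.92 0"

```text
time_s: 5.38
tcp_pos: [0.3827, 0.193, 0.0871]
ee_rot: [[0.279, -0.96, 0.002], [-0.96, -0.279, 0.002], [-0.001, -0.003, -1.0]]
wrist_force: [0.4, -0.3, 0.7]
gripper_width: 1.003
```

Emit:
drive_tool --pt "0 0 0 0" --pt "0 0 0 0" --pt "0 0 0 0" --pt "0 0 0 0" --pt "0 0 0 0" --pt "0 0 0 0" --pt "0 0 0 0" --pt "0 0 0 0" --pt "0 0 0 0" --pt "0 0 0 0" --fingers 30

```text
time_s: 6.62
tcp_pos: [0.3818, 0.1922, 0.0858]
ee_rot: [[0.279, -0.96, 0.0], [-0.96, -0.279, 0.0], [-0.0, -0.0, -1.0]]
wrist_force: [-0.4, 1.0, 0.1]
gripper_width: 0.467
```

Emit:
drive_tool --pt "0 0 -0.2 0" --pt "0 0 -0.45 0" --pt "0 0 -0.7 0" --pt "0 0 -0.95 0" --pt "0 0 -0.95 0"

```text
time_s: 7.25
tcp_pos: [0.3824, 0.1929, 0.2017]
ee_rot: [[0.279, -0.96, 0.003], [-0.96, -0.279, 0.004], [-0.003, -0.004, -1.0]]
wrist_force: [-0.2, -0.7, -0.9]
gripper_width: 0.465
```

Emit:
drive_tool --pt "0.3 0.08 0 0" --pt "0.6 0.15 0 0" --pt "0.8825 0.2295 0 0"

```text
time_s: 7.62
tcp_pos: [0.384, 0.0814, 0.1986]
ee_rot: [[0.279, -0.96, -0.003], [-0.96, -0.279, -0.001], [0.001, 0.003, -1.0]]
wrist_force: [-0.2, -0.2, -0.8]
gripper_width: 0.465
```

Emit:
drive_tool --pt "0.3 0.08 0 0" --pt "0.6 0.15 0 0" --pt "0.8825 0.2295 0 0"

```text
time_s: 8.0
tcp_pos: [0.3871, -0.0279, 0.1986]
ee_rot: [[0.279, -0.96, -0.003], [-0.96, -0.279, -0.001], [-0.0, 0.003, -1.0]]
wrist_force: [0.6, -0.1, -1.1]
gripper_width: 0.463
```

Emit:
drive_tool --pt "0.3 0.08 0 0" --pt "0.6 0.15 0 0" --pt "0.8825 0.2295 0 0"

```text
time_s: 8.38
tcp_pos: [0.3903, -0.1371, 0.1986]
ee_rot: [[0.279, -0.96, -0.003], [-0.96, -0.279, 0.0], [-0.001, 0.003, -1.0]]
wrist_force: [0.6, 0.8, -0.8]
gripper_width: 0.464
```

Emit:
drive_tool --pt "0.3 0.08 0 0" --pt "0.6 0.15 0 0" --pt "0.8825 0.2295 0 0"

```text
time_s: 8.75
tcp_pos: [0.3934, -0.2463, 0.1983]
ee_rot: [[0.279, -0.96, -0.003], [-0.96, -0.279, 0.001], [-0.002, 0.002, -1.0]]
wrist_force: [-0.4, -0.7, -0.5]
gripper_width: 0.464
```

Emit:
drive_tool --pt "0.3 0.08 0 0" --pt "0.6 0.15 0 0" --pt "0.8825 0.2295 0 0" --pt "0.8825 0.2295 0 0" --pt "0.8825 0.2295 0 0"

```text
time_s: 9.38
tcp_pos: [0.3966, -0.354, 0.1984]
ee_rot: [[0.279, -0.96, -0.003], [-0.96, -0.279, 0.002], [-0.002, 0.002, -1.0]]
wrist_force: [0.3, 0.4, -0.8]
gripper_width: 0.459
```

Emit:
drive_tool --pt "0 0 0.25 0" --pt "0 0 0.5 0" --pt "0 0 0.75 0" --pt "0 0 0.9 0" --pt "0 0 0.98 0" --pt "0 0 0.985 0" --pt "0 0 0.985 0" --pt "0 0 0.985 0"

```text
time_s: 10.38
tcp_pos: [0.3979, -0.3548, 0.0825]
ee_rot: [[0.279, -0.96, 0.002], [-0.96, -0.279, -0.001], [0.001, -0.001, -1.0]]
wrist_force: [-0.3, 0.0, -0.5]
gripper_width: 0.464
```

Emit:
drive_tool --pt "0 0 0 0" --pt "0 0 0 0" --pt "0 0 0 0" --pt "0 0 0 0" --pt "0 0 0 0" --pt "0 0 0 0" --fingers 65

```text
time_s: 11.12
tcp_pos: [0.3975, -0.3547, 0.0816]
ee_rot: [[0.279, -0.96, -0.0], [-0.96, -0.279, 0.0], [-0.0, 0.0, -1.0]]
wrist_force: [-0.3, 0.3, 0.7]
gripper_width: 0.748
```

Emit:
drive_tool --pt "0 0 -0.25 0" --pt "0 0 -0.6 0" --pt "0 0 -1 0" --pt "0 0 -1 0" --pt "0 0 -1 0"

```text
time_s: 11.75
tcp_pos: [0.397, -0.3543, 0.2013]
ee_rot: [[0.279, -0.96, -0.0], [-0.96, -0.279, 0.001], [-0.001, 0.0, -1.0]]
wrist_force: [-0.4, 0.4, -0.1]
gripper_width: 0.745
```

```bash
python3 - <<'E'
from h import *
T,w=wrist('w2'); np.save('T2.npy',T)
c=capture('top')['color']; s=capture('side')['color']
o=np.hstack([cv2.resize(c[165:265,140:440],(600,200)),np.zeros((200,10,3),'uint8')]);
o=np.vstack([cv2.resize(c[165:265,140:440],(798,266)),cv2.resize(s[130:310,160:400],(400,300)) if 0 else np.hstack([cv2.resize(s[140:300,180:380],(399,320)),cv2.resize(w['color'],(399,320))])])
cv2.imwrite('pics/m2.png',o)
E
```

```text
(no output)
```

View pics/m2.png

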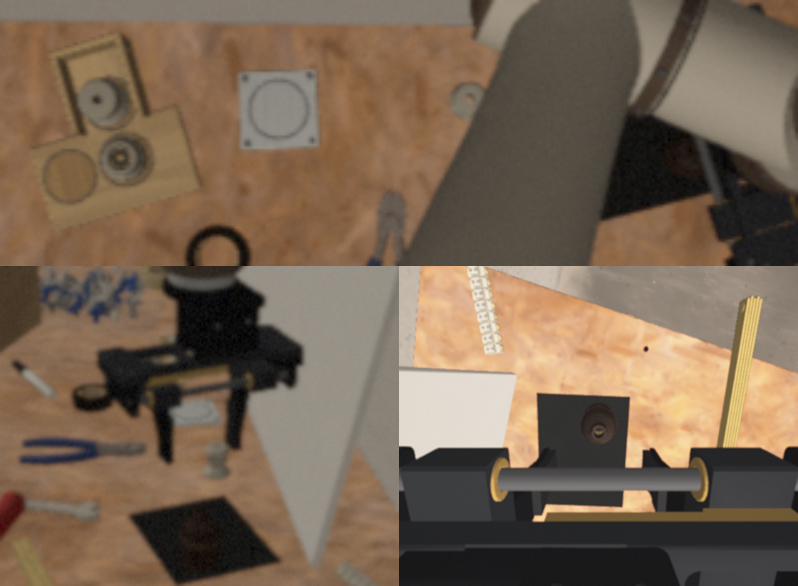

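Emit:
drive_tool --pt "-0.4 -0.12 0 0" --pt "-0.8 -0.23 0 0" --pt "-0.99 -0.288 0 0" --fingers 80

```text
time_s: 12.28
tcp_pos: [0.3966, -0.2292, 0.2006]
ee_rot: [[0.281, -0.96, -0.003], [-0.96, -0.281, 0.001], [-0.001, 0.002, -1.0]]
wrist_force: [-0.4, -0.7, 0.6]
gripper_width: 0.904
```

Emit:
drive_tool --pt "-0.4 -0.12 0 0" --pt "-0.8 -0.23 0 0" --pt "-0.99 -0.288 0 0"

```text
time_s: 12.65
tcp_pos: [0.3968, -0.1055, 0.2008]
ee_rot: [[0.281, -0.96, -0.002], [-0.96, -0.281, -0.0], [-0.001, 0.002, -1.0]]
wrist_force: [-0.1, -0.4, -0.1]
gripper_width: 0.92
```

Emit:
drive_tool --pt "-0.4 -0.12 0 0" --pt "-0.8 -0.23 0 0" --pt "-0.99 -0.288 0 0"

```text
time_s: 13.02
tcp_pos: [0.3971, 0.0183, 0.201]
ee_rot: [[0.282, -0.96, -0.001], [-0.96, -0.282, -0.001], [0.0, 0.002, -1.0]]
wrist_force: [1.1, -0.2, 0.6]
gripper_width: 0.919
```

Emit:
drive_tool --pt "-0.2 -0.05 0 0.09" --pt "-0.4 -0.1 0 0.18" --pt "-0.6 -0.18 0 0.27" --pt "-0.8 -0.23 0 0.36" --pt "-0.99 -0.288 0 0.45" --pt "-0.99 -0.288 0 0.54" --pt "-0.99 -0.288 0 0.63" --pt "-0.99 -0.288 0 0.72" --pt "-0.99 -0.288 0 0.79" --pt "-0.99 -0.288 0 0.79"

```text
time_s: 14.28
tcp_pos: [0.3972, 0.14, 0.2008]
ee_rot: [[-0.962, -0.272, -0.002], [-0.272, 0.962, -0.001], [0.002, -0.001, -1.0]]
wrist_force: [0.8, 0.4, 0.3]
gripper_width: 0.923
```

```bash
python3 - <<'E'
from h import *
T,w=wrist('w3'); np.save('T3.npy',T); print(T.round(4),telemetry.sense()['joints'].round(1))
print('rings px', proj(w,[(.3968,.1407,.01),(.3826,.191,.01),(.4468,.155,.01)],T).round(0).tolist())
E
```

```text
[[-9.623e-01 -2.720e-01 -1.500e-03  3.972e-01]
 [-2.720e-01  9.623e-01 -1.300e-03  1.400e-01]
 [ 1.800e-03 -9.000e-04 -1.000e+00  2.008e-01]
 [ 0.000e+00  0.000e+00  0.000e+00  1.000e+00]] [  41.7    7.8  -34.2   -0.   -48.1 -115.9]
rings px [[282.0, 206.0], [339.0, 206.0], [282.0, 259.0]]
```

View pics/w3.png

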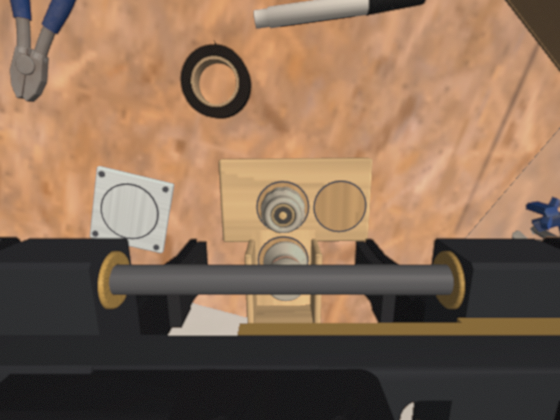

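Emit:
drive_tool --pt "0 0 0.25 0" --pt "0 0 0.5 0" --pt "0 0 0.75 0" --pt "0 0 0.9 0" --pt "0 0 0.977 0" --pt "0 0 0.977 0" --pt "0 0 0.977 0"

```text
time_s: 15.2
tcp_pos: [0.3979, 0.1405, 0.085]
ee_rot: [[-0.963, -0.271, 0.001], [-0.271, 0.963, 0.001], [-0.001, 0.001, -1.0]]
wrist_force: [-0.1, 0.3, -0.7]
gripper_width: 0.918
```

Emit:
drive_tool --pt "0 0 0 0" --pt "0 0 0 0" --pt "0 0 0 0" --pt "0 0 0 0" --pt "0 0 0 0" --pt "0 0 0 0" --pt "0 0 0 0" --pt "0 0 0 0" --pt "0 0 0 0" --fingers 25

```text
time_s: 16.32
tcp_pos: [0.3976, 0.1402, 0.0844]
ee_rot: [[-0.963, -0.27, 0.0], [-0.27, 0.963, 0.0], [-0.0, 0.0, -1.0]]
wrist_force: [0.1, 0.1, -0.6]
gripper_width: 0.427
```

Emit:
drive_tool --pt "0 0 -0.2 0" --pt "0 0 -0.45 0" --pt "0 0 -0.7 0" --pt "0 0 -0.95 0" --pt "0 0 -0.95 0"

```text
time_s: 16.95
tcp_pos: [0.3983, 0.1409, 0.2002]
ee_rot: [[-0.963, -0.271, 0.004], [-0.271, 0.963, 0.003], [-0.005, 0.002, -1.0]]
wrist_force: [0.1, 0.1, -1.5]
gripper_width: 0.426
```

Emit:
drive_tool --pt "0.08 -0.27 0 0" --pt "0.16 -0.54 0 0" --pt "0.231 -0.816 0 0"

```text
time_s: 17.32
tcp_pos: [0.3963, 0.0372, 0.1971]
ee_rot: [[-0.963, -0.271, -0.003], [-0.271, 0.963, -0.001], [0.003, -0.0, -1.0]]
wrist_force: [0.8, -0.9, -1.6]
gripper_width: 0.424
```

Emit:
drive_tool --pt "0.08 -0.27 0 0" --pt "0.16 -0.54 0 0" --pt "0.231 -0.816 0 0"

```text
time_s: 17.7
tcp_pos: [0.396, -0.0645, 0.1971]
ee_rot: [[-0.963, -0.27, -0.003], [-0.27, 0.963, -0.0], [0.003, 0.001, -1.0]]
wrist_force: [0.7, 1.1, -1.2]
gripper_width: 0.424
```

Emit:
drive_tool --pt "0.08 -0.27 0 0" --pt "0.16 -0.54 0 0" --pt "0.231 -0.816 0 0"

```text
time_s: 18.08
tcp_pos: [0.3958, -0.1661, 0.197]
ee_rot: [[-0.963, -0.27, -0.003], [-0.27, 0.963, 0.001], [0.003, 0.001, -1.0]]
wrist_force: [0.2, 0.2, -0.9]
gripper_width: 0.425
```

Emit:
drive_tool --pt "0.08 -0.27 0 0" --pt "0.16 -0.54 0 0" --pt "0.231 -0.816 0 0" --pt "0.231 -0.816 0 0" --pt "0.231 -0.816 0 0"

```text
time_s: 18.7
tcp_pos: [0.3958, -0.2664, 0.1972]
ee_rot: [[-0.963, -0.27, -0.003], [-0.27, 0.963, 0.001], [0.002, 0.002, -1.0]]
wrist_force: [0.6, -0.2, -0.6]
gripper_width: 0.423
```

Emit:
drive_tool --pt "0 0 0.25 0" --pt "0 0 0.5 0" --pt "0 0 0.75 0" --pt "0 0 0.9 0" --pt "0 0 0.98 0" --pt "0 0 0.99 0" --pt "0 0 0.99 0" --pt "0 0 0.99 0" --pt "0 0 0.99 0"

```text
time_s: 19.82
tcp_pos: [0.3969, -0.2669, 0.0801]
ee_rot: [[-0.963, -0.27, 0.001], [-0.27, 0.963, -0.0], [-0.001, -0.001, -1.0]]
wrist_force: [-0.0, -1.4, -1.0]
gripper_width: 0.423
```

Emit:
drive_tool --pt "0 0 0 0" --pt "0 0 0 0" --pt "0 0 0 0" --pt "0 0 0 0" --pt "0 0 0 0" --pt "0 0 0 0" --fingers 57

```text
time_s: 20.58
tcp_pos: [0.3967, -0.2668, 0.0796]
ee_rot: [[-0.963, -0.27, 0.0], [-0.27, 0.963, -0.0], [-0.0, -0.0, -1.0]]
wrist_force: [-0.1, 0.7, -0.0]
gripper_width: 0.656
```

Emit:
drive_tool --pt "0 0 -0.25 0" --pt "0 0 -0.6 0" --pt "0 0 -1 0" --pt "0 0 -1 0" --pt "0 0 -1 0"

```text
time_s: 21.2
tcp_pos: [0.3962, -0.2666, 0.1993]
ee_rot: [[-0.963, -0.27, -0.0], [-0.27, 0.963, 0.001], [0.0, 0.001, -1.0]]
wrist_force: [-0.3, 0.3, -0.1]
gripper_width: 0.66
```

```bash
python3 - <<'E'
from h import *
T,w=wrist('w4'); np.save('T4.npy',T); print(T.round(4))
print(proj(w,[(.397,-.3545,.003),(.396,-.2665,.003)],T).round(0).tolist())
E
```

```text
[[-9.629e-01 -2.700e-01 -3.000e-04  3.962e-01]
 [-2.700e-01  9.629e-01  6.000e-04 -2.666e-01]
 [ 2.000e-04  7.000e-04 -1.000e+00  1.993e-01]
 [ 0.000e+00  0.000e+00  0.000e+00  1.000e+00]]
[[188.0, 180.0], [281.0, 204.0]]
```

View pics/w4.png

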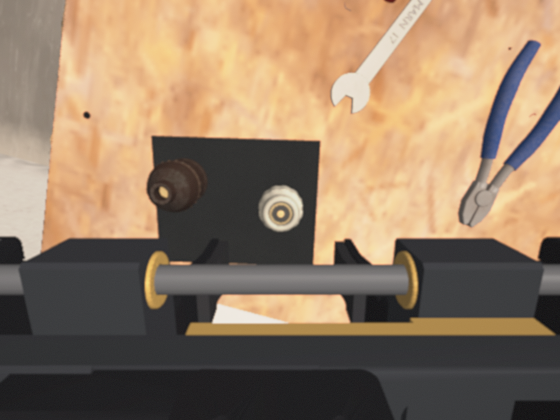

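Emit:
drive_tool --pt "-0.1 0.27 0 0" --pt "-0.2 0.54 0 0" --pt "-0.298 0.822 0 0" --fingers 87

```text
time_s: 21.62
tcp_pos: [0.4037, -0.1613, 0.1981]
ee_rot: [[-0.963, -0.27, -0.004], [-0.27, 0.963, 0.0], [0.003, 0.001, -1.0]]
wrist_force: [-0.1, 0.4, 0.6]
gripper_width: 0.912
```

Emit:
drive_tool --pt "-0.1 0.27 0 0" --pt "-0.2 0.54 0 0" --pt "-0.298 0.822 0 0"

```text
time_s: 22.0
tcp_pos: [0.4115, -0.0566, 0.1983]
ee_rot: [[-0.963, -0.27, -0.003], [-0.27, 0.963, -0.001], [0.003, 0.0, -1.0]]
wrist_force: [0.2, 0.6, 0.5]
gripper_width: 0.994
```

Emit:
drive_tool --pt "-0.1 0.27 0 0" --pt "-0.2 0.54 0 0" --pt "-0.298 0.822 0 0"

```text
time_s: 22.38
tcp_pos: [0.4193, 0.0479, 0.1982]
ee_rot: [[-0.963, -0.27, -0.003], [-0.27, 0.963, -0.002], [0.003, -0.001, -1.0]]
wrist_force: [1.7, 0.7, 0.2]
gripper_width: 1.002
```

Emit:
drive_tool --pt "-0.1 0.27 0 -0.08" --pt "-0.2 0.54 0 -0.16" --pt "-0.298 0.822 0 -0.25" --pt "-0.298 0.822 0 -0.34" --pt "-0.298 0.822 0 -0.43" --pt "-0.298 0.822 0 -0.52" --pt "-0.298 0.822 0 -0.61" --pt "-0.298 0.822 0 -0.7" --pt "-0.298 0.822 0 -0.733" --pt "-0.298 0.822 0 -0.733"

```text
time_s: 23.62
tcp_pos: [0.4272, 0.1513, 0.1983]
ee_rot: [[0.167, -0.986, -0.003], [-0.986, -0.167, -0.002], [0.001, 0.003, -1.0]]
wrist_force: [0.6, 0.8, 0.4]
gripper_width: 1.003
```

Emit:
drive_tool --pt "0 0 0.2 0" --pt "0 0 0.3 0" --pt "0 0 0.4 0" --pt "0 0 0.4 0" --pt "0 0 0.4 0"

```text
time_s: 24.25
tcp_pos: [0.428, 0.1519, 0.1519]
ee_rot: [[0.168, -0.986, 0.001], [-0.986, -0.168, 0.0], [-0.0, -0.001, -1.0]]
wrist_force: [0.9, 0.1, -0.2]
gripper_width: 0.997
```

```bash
python3 - <<'E'
from h import *
T,w=wrist('w5'); s=capture('side')['color']
cv2.imwrite('pics/m5.png',np.hstack([w['color'][:330,60:460],cv2.resize(s[110:220,230:340],(330,330))]))
print(T.round(4))
E
```

```text
[[ 1.684e-01 -9.857e-01  6.000e-04  4.280e-01]
 [-9.857e-01 -1.684e-01  3.000e-04  1.519e-01]
 [-2.000e-04 -7.000e-04 -1.000e+00  1.519e-01]
 [ 0.000e+00  0.000e+00  0.000e+00  1.000e+00]]
```

View pics/m5.png

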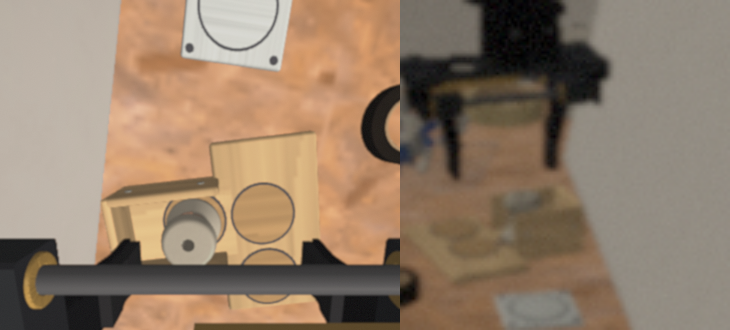

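Emit:
drive_tool --pt "0 0 0.08 0" --pt "0 0 0.16 0" --pt "0 0 0.24 0" --pt "0 0 0.3 0" --pt "0 0 0.3 0"

```text
time_s: 24.98
tcp_pos: [0.4274, 0.1515, 0.1148]
ee_rot: [[0.168, -0.986, -0.001], [-0.986, -0.168, -0.001], [0.001, 0.002, -1.0]]
wrist_force: [0.3, -0.3, 0.8]
gripper_width: 0.999
```

Emit:
drive_tool --pt "0 0 0.05 0" --pt "0 0 0.1 0" --pt "0 0 0.15 0" --pt "0 0 0.15 0"

```text
time_s: 25.48
tcp_pos: [0.4274, 0.1515, 0.0971]
ee_rot: [[0.168, -0.986, -0.001], [-0.986, -0.168, -0.001], [0.001, 0.001, -1.0]]
wrist_force: [-0.9, -0.3, 0.2]
gripper_width: 1.004
```

Emit:
drive_tool --pt "0 0 0.03 0" --pt "0 0 0.06 0" --pt "0 0 0.06 0" --pt "0 0 0.06 0"

```text
time_s: 25.98
tcp_pos: [0.4277, 0.1517, 0.0904]
ee_rot: [[0.168, -0.986, 0.0], [-0.986, -0.168, 0.0], [-0.0, -0.0, -1.0]]
wrist_force: [-0.0, 0.2, -0.2]
gripper_width: 0.997
```

Emit:
drive_tool --pt "0 0 0 0" --pt "0 0 0 0" --pt "0 0 0 0" --pt "0 0 0 0" --pt "0 0 0 0" --pt "0 0 0 0" --pt "0 0 0 0" --pt "0 0 0 0" --pt "0 0 0 0" --pt "0 0 0 0" --fingers 30

```text
time_s: 27.22
tcp_pos: [0.4278, 0.1518, 0.0905]
ee_rot: [[0.168, -0.986, 0.0], [-0.986, -0.168, 0.0], [-0.0, -0.0, -1.0]]
wrist_force: [1.2, 0.5, -0.2]
gripper_width: 0.435
```

Emit:
drive_tool --pt "0 0 -0.15 0" --pt "0 0 -0.35 0" --pt "0 0 -0.6 0" --pt "0 0 -0.9 0" --pt "0 0 -0.9 0" --pt "0 0 -0.9 0"

```text
time_s: 27.98
tcp_pos: [0.4266, 0.151, 0.1973]
ee_rot: [[0.168, -0.986, -0.003], [-0.986, -0.168, -0.001], [0.001, 0.003, -1.0]]
wrist_force: [-0.3, -1.0, -1.3]
gripper_width: 0.435
```

Emit:
drive_tool --pt "0.2 0.015 0 0" --pt "0.4 0.03 0 0" --pt "0.61 0.045 0 0"

```text
time_s: 28.35
tcp_pos: [0.4336, 0.0775, 0.1966]
ee_rot: [[0.168, -0.986, -0.004], [-0.986, -0.168, -0.002], [0.001, 0.004, -1.0]]
wrist_force: [-0.6, 0.1, -1.6]
gripper_width: 0.439
```

Emit:
drive_tool --pt "0.2 0.015 0 0.08" --pt "0.4 0.03 0 0.17" --pt "0.61 0.045 0 0.26" --pt "0.61 0.045 0 0.35" --pt "0.61 0.045 0 0.44" --pt "0.61 0.045 0 0.53" --pt "0.61 0.045 0 0.62" --pt "0.61 0.045 0 0.71" --pt "0.61 0.045 0 0.8" --pt "0.61 0.045 0 0.8"

```text
time_s: 29.6
tcp_pos: [0.4407, 0.0053, 0.1969]
ee_rot: [[-0.99, -0.141, -0.004], [-0.141, 0.99, -0.001], [0.004, -0.001, -1.0]]
wrist_force: [0.0, 0.5, -0.6]
gripper_width: 0.433
```

Emit:
drive_tool --pt "0 0 0.2 0" --pt "0 0 0.4 0" --pt "0 0 0.5 0" --pt "0 0 0.5 0" --pt "0 0 0.5 0"

```text
time_s: 30.22
tcp_pos: [0.4422, 0.0057, 0.1389]
ee_rot: [[-0.99, -0.14, 0.001], [-0.14, 0.99, 0.0], [-0.001, 0.0, -1.0]]
wrist_force: [-0.5, 0.8, -1.7]
gripper_width: 0.439
```

```bash
python3 - <<'E'
from h import *
T,w=wrist('w6'); print(T.round(4)); np.save('T6.npy',T)
print(proj(w,[(.4405,.005,.006)],T))
cv2.imwrite('pics/c6.png',w['color'][100:300,130:450])
E
```

```text
[[-9.901e-01 -1.404e-01  1.100e-03  4.422e-01]
 [-1.404e-01  9.901e-01  2.000e-04  5.700e-03]
 [-1.100e-03  0.000e+00 -1.000e+00  1.389e-01]
 [ 0.000e+00  0.000e+00  0.000e+00  1.000e+00]]
[[280.54022298 221.64738867]]
```

View pics/c6.png

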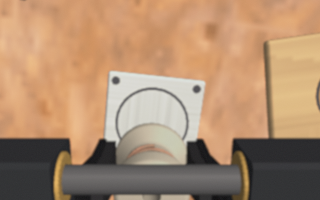

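Emit:
drive_tool --pt "0 0 0.15 0" --pt "0 0 0.28 0" --pt "0 0 0.38 0" --pt "0 0 0.428 0" --pt "0 0 0.428 0" --pt "0 0 0.428 0" --pt "0 0 0.428 0"

```text
time_s: 31.15
tcp_pos: [0.4419, 0.0056, 0.0874]
ee_rot: [[-0.99, -0.139, 0.001], [-0.139, 0.99, 0.0], [-0.001, 0.0, -1.0]]
wrist_force: [-0.1, 0.5, -2.0]
gripper_width: 0.44
```

Emit:
drive_tool --pt "0 0 0 0" --pt "0 0 0 0" --pt "0 0 0 0" --pt "0 0 0 0" --pt "0 0 0 0" --pt "0 0 0 0" --fingers 65

```text
time_s: 31.9
tcp_pos: [0.4417, 0.0056, 0.087]
ee_rot: [[-0.99, -0.139, -0.0], [-0.139, 0.99, -0.0], [0.0, -0.0, -1.0]]
wrist_force: [0.6, 0.6, -0.8]
gripper_width: 0.743
```

Emit:
drive_tool --pt "0 0 -0.25 0" --pt "0 0 -0.6 0" --pt "0 0 -0.95 0" --pt "0 0 -0.95 0" --pt "0 0 -0.95 0"

```text
time_s: 32.52
tcp_pos: [0.4411, 0.0054, 0.2006]
ee_rot: [[-0.99, -0.139, -0.001], [-0.139, 0.99, 0.0], [0.001, 0.0, -1.0]]
wrist_force: [-0.3, 0.0, -0.1]
gripper_width: 0.75
```

```bash
python3 - <<'E'
from h import *
T,w=wrist('w7'); np.save('T7.npy',T); print(T.round(4),proj(w,[(.4405,.005,.006),(.4405,.005,.052)],T))
cv2.imwrite('pics/c7.png',w['color'][60:300])
E
```

```text
[[-9.903e-01 -1.390e-01 -9.000e-04  4.411e-01]
 [-1.390e-01  9.903e-01  1.000e-04  5.400e-03]
 [ 9.000e-04  3.000e-04 -1.000e+00  2.006e-01]
 [ 0.000e+00  0.000e+00  0.000e+00  1.000e+00]] [[280.66455917 204.21108277]
 [280.67681594 217.70350286]]
```

View pics/c7.png

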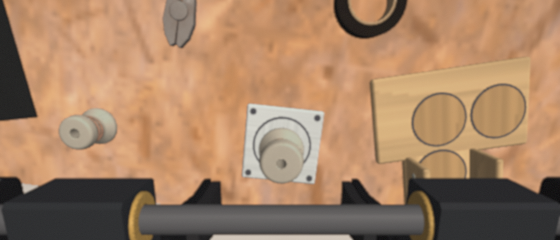

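```bash
python3 - <<'E'
from h import *
T=np.load('T7.npy'); w=capture('wrist'); t=capture('top')
print(cast(w,(76,191.5),.038,T), cast(w,(101,185),0,T), cast(t,(140+503/2.85,165+106/2.85),.02))
E
```

```text
[[ 0.44538791 -0.16200679  0.038     ]] [[ 0.44671605 -0.16239553  0.        ]] [[ 0.44620806 -0.16404394  0.02      ]]
```

Emit:
drive_tool --pt "0.03 -0.3 0 0" --pt "0.06 -0.5 0 0" --pt "0.077 -0.698 0 0" --fingers 75

```text
time_s: 33.05
tcp_pos: [0.4437, -0.0795, 0.1999]
ee_rot: [[-0.99, -0.139, -0.003], [-0.139, 0.99, -0.0], [0.003, -0.0, -1.0]]
wrist_force: [0.5, 0.6, -0.9]
gripper_width: 0.857
```

Emit:
drive_tool --pt "0.03 -0.3 0 0" --pt "0.06 -0.5 0 0" --pt "0.077 -0.698 0 0" --pt "0.077 -0.698 0.2 0" --pt "0.077 -0.698 0.45 0" --pt "0.077 -0.698 0.5 0" --pt "0.077 -0.698 0.5 0"

```text
time_s: 33.92
tcp_pos: [0.4467, -0.1629, 0.1407]
ee_rot: [[-0.99, -0.14, -0.002], [-0.14, 0.99, -0.0], [0.002, -0.0, -1.0]]
wrist_force: [0.0, 0.8, 0.4]
gripper_width: 0.862
```

Emit:
drive_tool --pt "0 0 0.2 0" --pt "0 0 0.4 0" --pt "0 0 0.5 0" --pt "0 0 0.545 0" --pt "0 0 0.545 0" --pt "0 0 0.545 0"

```text
time_s: 34.67
tcp_pos: [0.4472, -0.1629, 0.0764]
ee_rot: [[-0.99, -0.14, 0.002], [-0.14, 0.99, -0.0], [-0.002, -0.0, -1.0]]
wrist_force: [0.4, 1.2, -0.5]
gripper_width: 0.86
```

Emit:
drive_tool --pt "0 0 0 0" --pt "0 0 0 0" --pt "0 0 0 0" --pt "0 0 0 0" --pt "0 0 0 0" --pt "0 0 0 0" --pt "0 0 0 0" --pt "0 0 0 0" --pt "0 0 0 0" --pt "0 0 0 0" --fingers 22

```text
time_s: 35.92
tcp_pos: [0.4467, -0.1629, 0.0756]
ee_rot: [[-0.99, -0.139, -0.0], [-0.139, 0.99, -0.0], [0.0, 0.0, -1.0]]
wrist_force: [-0.0, 0.4, 0.1]
gripper_width: 0.352
```

Emit:
drive_tool --pt "0 0 -0.2 0" --pt "0 0 -0.5 0" --pt "0 0 -0.8 0" --pt "0 0 -1 0" --pt "0 0 -1 0" --pt "0 0 -1 0"

```text
time_s: 36.67
tcp_pos: [0.446, -0.1628, 0.1947]
ee_rot: [[-0.99, -0.139, -0.002], [-0.139, 0.99, 0.001], [0.002, 0.001, -1.0]]
wrist_force: [-0.9, -0.4, -0.7]
gripper_width: 0.352
```

Emit:
drive_tool --pt "-0.03 0.3 0 0" --pt "-0.05 0.6 0 0" --pt "-0.076 0.867 0 0"

```text
time_s: 37.05
tcp_pos: [0.4403, -0.0577, 0.1941]
ee_rot: [[-0.99, -0.139, -0.003], [-0.139, 0.99, -0.001], [0.003, -0.0, -1.0]]
wrist_force: [1.2, 0.1, -1.4]
gripper_width: 0.35
```

Emit:
drive_tool --pt "-0.03 0.3 0 0" --pt "-0.05 0.6 0 0" --pt "-0.076 0.867 0 0"

```text
time_s: 37.42
tcp_pos: [0.4349, 0.0466, 0.1942]
ee_rot: [[-0.99, -0.14, -0.003], [-0.14, 0.99, -0.001], [0.003, -0.001, -1.0]]
wrist_force: [0.5, 0.4, 0.1]
gripper_width: 0.352
```

Emit:
drive_tool --pt "-0.03 0.3 0 -0.09" --pt "-0.05 0.6 0 -0.18" --pt "-0.076 0.867 0 -0.27" --pt "-0.076 0.867 0 -0.36" --pt "-0.076 0.867 0 -0.45" --pt "-0.076 0.867 0 -0.54" --pt "-0.076 0.867 0 -0.63" --pt "-0.076 0.867 0 -0.72" --pt "-0.076 0.867 0 -0.82" --pt "-0.076 0.867 0 -0.82"

```text
time_s: 38.67
tcp_pos: [0.4298, 0.1496, 0.1943]
ee_rot: [[0.206, -0.979, -0.002], [-0.979, -0.206, -0.002], [0.001, 0.003, -1.0]]
wrist_force: [0.7, 0.3, -2.0]
gripper_width: 0.35
```

Emit:
drive_tool --pt "0 0 0.2 0" --pt "0 0 0.4 0" --pt "0 0 0.6 0" --pt "0 0 0.7 0" --pt "0 0 0.7 0" --pt "0 0 0.7 0"

```text
time_s: 39.42
tcp_pos: [0.4308, 0.1503, 0.1122]
ee_rot: [[0.207, -0.978, 0.001], [-0.978, -0.207, 0.001], [-0.0, -0.001, -1.0]]
wrist_force: [1.2, -0.5, -0.8]
gripper_width: 0.352
```

Emit:
drive_tool --pt "0 0 0.06 0" --pt "0 0 0.12 0" --pt "0 0 0.17 0" --pt "0 0 0.205 0" --pt "0 0 0.205 0" --pt "0 0 0.205 0"

```text
time_s: 40.17
tcp_pos: [0.4304, 0.15, 0.0871]
ee_rot: [[0.208, -0.978, 0.0], [-0.978, -0.208, 0.0], [-0.0, -0.0, -1.0]]
wrist_force: [-0.3, 1.1, -0.0]
gripper_width: 0.35
```

Emit:
drive_tool --pt "0 0 0 0" --pt "0 0 0 0" --pt "0 0 0 0" --pt "0 0 0 0" --pt "0 0 0 0" --pt "0 0 0 0" --fingers 55

```text
time_s: 40.92
tcp_pos: [0.4303, 0.15, 0.0871]
ee_rot: [[0.208, -0.978, -0.0], [-0.978, -0.208, 0.0], [-0.0, 0.0, -1.0]]
wrist_force: [-0.3, -0.9, -0.1]
gripper_width: 0.631
```

Emit:
drive_tool --pt "0 0 -0.2 0" --pt "0 0 -0.5 0" --pt "0 0 -0.8 0" --pt "0 0 -0.8 0" --pt "0 0 -0.8 0"

```text
time_s: 41.55
tcp_pos: [0.4298, 0.1497, 0.1825]
ee_rot: [[0.207, -0.978, -0.001], [-0.978, -0.207, -0.0], [0.0, 0.001, -1.0]]
wrist_force: [0.3, 0.2, -0.6]
gripper_width: 0.634
```

```bash
python3 - <<'E'
from h import *
T,w=wrist('w8'); np.save('T8.npy',T); print(T.round(4))
cv2.imwrite('pics/c8.png',cv2.resize(w['color'][120:290,130:400],None,fx=2.5,fy=2.5))
E
```

```text
[[ 2.070e-01 -9.783e-01 -1.000e-03  4.298e-01]
 [-9.783e-01 -2.070e-01 -3.000e-04  1.497e-01]
 [ 1.000e-04  1.000e-03 -1.000e+00  1.825e-01]
 [ 0.000e+00  0.000e+00  0.000e+00  1.000e+00]]
```

View pics/c8.png

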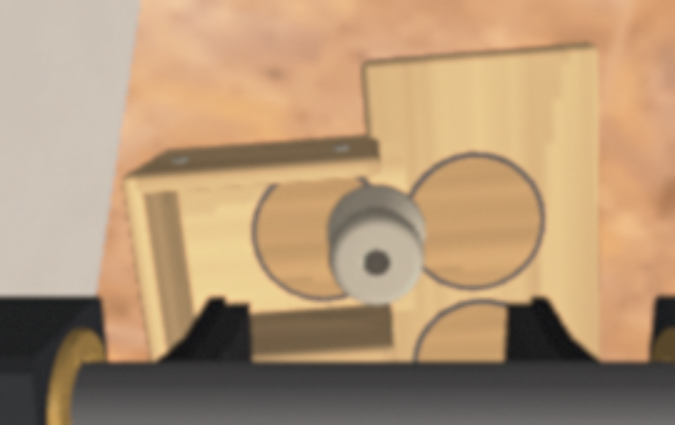

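Emit:
drive_tool --pt "0.02 0.328 0 -0.033" --pt "0.02 0.328 0 -0.033" --pt "0.02 0.328 0 -0.033" --pt "0.02 0.328 0 -0.033" --pt "0.02 0.328 0 -0.033" --pt "0.02 0.328 0 -0.033" --pt "0.02 0.328 0 -0.033" --pt "0.02 0.328 0 -0.033" --fingers 0

```text
time_s: 42.6
tcp_pos: [0.3924, 0.1395, 0.1831]
ee_rot: [[0.271, -0.962, 0.0], [-0.962, -0.271, 0.0], [-0.0, -0.0, -1.0]]
wrist_force: [-0.3, -0.2, 0.1]
gripper_width: 0.001
```

Emit:
drive_tool --pt "0 0 0.2 0" --pt "0 0 0.4 0" --pt "0 0 0.6 0" --pt "0 0 0.75 0" --pt "0 0 0.8 0" --pt "0 0 0.8 0" --pt "0 0 0.8 0"

```text
time_s: 43.48
tcp_pos: [0.3927, 0.1398, 0.0877]
ee_rot: [[0.272, -0.962, 0.001], [-0.962, -0.272, 0.001], [-0.001, -0.001, -1.0]]
wrist_force: [0.4, -0.4, -0.9]
gripper_width: 0.011
```

Emit:
drive_tool --pt "0 -0.03 0 0" --pt "0 -0.06 0 0" --pt "0 -0.08 0 0" --pt "0 -0.1 0 0" --pt "0 -0.12 0 0" --pt "0 -0.14 0 0" --pt "0 -0.16 0 0" --pt "0 -0.18 0 0" --pt "0 -0.19 0 0" --pt "0 -0.19 0 0"

```text
time_s: 44.72
tcp_pos: [0.4144, 0.1458, 0.087]
ee_rot: [[0.271, -0.962, 0.0], [-0.962, -0.271, 0.0], [-0.0, -0.0, -1.0]]
wrist_force: [-0.5, 0.8, -0.1]
gripper_width: 0.002
```

Emit:
drive_tool --pt "0 0.03 0 0" --pt "0 0.1 0 0" --pt "0 0.1 -0.2 0" --pt "0 0.1 -0.5 0" --pt "0 0.1 -0.85 0" --pt "0 0.1 -0.85 0" --pt "0 0.1 -0.85 0"

```text
time_s: 45.6
tcp_pos: [0.4019, 0.142, 0.1886]
ee_rot: [[0.271, -0.962, -0.001], [-0.962, -0.271, -0.0], [-0.0, 0.001, -1.0]]
wrist_force: [0.0, -0.6, -0.6]
gripper_width: 0.008
```

```bash
python3 - <<'E'
from h import *
T,w=wrist('w9'); np.save('T9.npy',T); print(T.round(4))
c=w['color'][120:290,130:400]; o=cv2.resize(c,None,fx=2.5,fy=2.5)
cv2.imwrite('pics/c9.png',o)
for x in(.026,.033,.040,.047,.054):
    p=np.array([.4468,.155,.048])+(x-.04)*np.array([.963,.27,0]); print(x,((proj(w,p,T)[0]-[130,120])*2.5).round(0))
E
```

```text
[[ 2.713e-01 -9.625e-01 -8.000e-04  4.019e-01]
 [-9.625e-01 -2.713e-01 -1.000e-04  1.420e-01]
 [-2.000e-04  8.000e-04 -1.000e+00  1.886e-01]
 [ 0.000e+00  0.000e+00  0.000e+00  1.000e+00]]
0.026 [268. 254.]
0.033 [245. 254.]
0.04 [222. 254.]
0.047 [199. 254.]
0.054 [176. 254.]
```

View pics/c9.png

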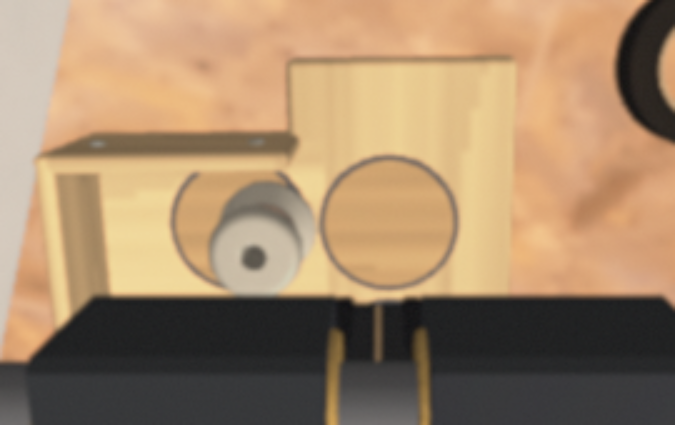

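Emit:
drive_tool --pt "0 0 0.2 0" --pt "0 0 0.4 0" --pt "0 0 0.6 0" --pt "0 0 0.8 0" --pt "0 0 0.845 0" --pt "0 0 0.845 0" --pt "0 0 0.845 0"

```text
time_s: 46.52
tcp_pos: [0.403, 0.1427, 0.0882]
ee_rot: [[0.272, -0.962, 0.001], [-0.962, -0.272, 0.001], [-0.0, -0.001, -1.0]]
wrist_force: [0.1, 0.2, 0.7]
gripper_width: 0.002
```

Emit:
drive_tool --pt "0 -0.04 0 0" --pt "0 -0.08 0 0" --pt "0 -0.1 0 0" --pt "0 -0.12 0 0" --pt "0 -0.14 0 0" --pt "0 -0.16 0 0" --pt "0 -0.175 0 0" --pt "0 -0.175 0 0" --pt "0 -0.175 0 0"

```text
time_s: 47.65
tcp_pos: [0.4232, 0.1483, 0.0877]
ee_rot: [[0.272, -0.962, 0.001], [-0.962, -0.272, 0.001], [-0.0, -0.001, -1.0]]
wrist_force: [0.1, -0.7, 0.2]
gripper_width: 0.005
```

Emit:
drive_tool --pt "0 0.03 0 0" --pt "0 0.1 0 0" --pt "0 0.1 -0.2 0" --pt "0 0.1 -0.5 0" --pt "0 0.1 -0.95 0" --pt "0 0.1 -0.95 0" --pt "0 0.1 -0.95 0"

```text
time_s: 48.52
tcp_pos: [0.4104, 0.1444, 0.2012]
ee_rot: [[0.271, -0.963, -0.001], [-0.963, -0.271, 0.0], [-0.0, 0.001, -1.0]]
wrist_force: [-0.1, -0.5, -0.8]
gripper_width: 0.004
```

```bash
python3 - <<'E'
from h import *
T,w=wrist('w10'); np.save('T10.npy',T); print(T.round(4))
s=capture('side')['color']; t=capture('top')['color']
o=np.hstack([w['color'][110:290,130:430],cv2.resize(t[170:260,130:280],(300,180))])
cv2.imwrite('pics/c10.png',o)
for x in(.026,.033,.040,.047,.054):
    p=np.array([.4468,.155,.048])+(x-.04)*np.array([.963,.27,0]); print(x,((proj(w,p,T)[0]-[130,110])).round(0))
E
```

```text
[[ 2.712e-01 -9.625e-01 -8.000e-04  4.104e-01]
 [-9.625e-01 -2.712e-01  1.000e-04  1.444e-01]
 [-3.000e-04  8.000e-04 -1.000e+00  2.012e-01]
 [ 0.000e+00  0.000e+00  0.000e+00  1.000e+00]]
0.026 [120. 107.]
0.033 [112. 107.]
0.04 [103. 107.]
0.047 [ 94. 107.]
0.054 [ 85. 107.]
```

View pics/c10.png

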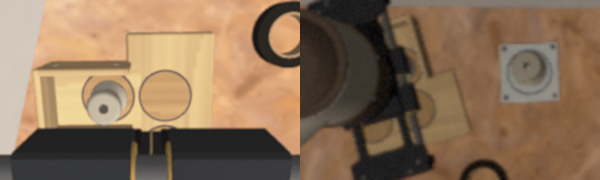

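Emit:
drive_tool --pt "0.3 0.1 0 0" --pt "0.6 0.19 0 0" --pt "0.817 0.26 0 0" --fingers 58

```text
time_s: 49.05
tcp_pos: [0.4072, 0.0406, 0.2005]
ee_rot: [[0.271, -0.963, -0.003], [-0.963, -0.271, -0.001], [0.001, 0.003, -1.0]]
wrist_force: [0.5, 0.1, -0.4]
gripper_width: 0.262
```

Emit:
drive_tool --pt "0.3 0.1 0 0" --pt "0.6 0.19 0 0" --pt "0.817 0.26 0 0"

```text
time_s: 49.42
tcp_pos: [0.4038, -0.0622, 0.2005]
ee_rot: [[0.271, -0.963, -0.003], [-0.963, -0.271, -0.001], [-0.0, 0.003, -1.0]]
wrist_force: [-0.2, 1.3, -0.0]
gripper_width: 0.6
```

Emit:
drive_tool --pt "0.3 0.1 0 0" --pt "0.6 0.19 0 0" --pt "0.817 0.26 0 0"

```text
time_s: 49.8
tcp_pos: [0.4005, -0.165, 0.2004]
ee_rot: [[0.271, -0.963, -0.003], [-0.963, -0.271, 0.0], [-0.001, 0.003, -1.0]]
wrist_force: [-0.3, 0.0, 0.7]
gripper_width: 0.662
```

Emit:
drive_tool --pt "0.3 0.1 0 0.09" --pt "0.6 0.19 0 0.18" --pt "0.817 0.26 0 0.27" --pt "0.817 0.26 0 0.36" --pt "0.817 0.26 0 0.45" --pt "0.817 0.26 0 0.54" --pt "0.817 0.26 0 0.63" --pt "0.817 0.26 0 0.72" --pt "0.817 0.26 0 0.785" --pt "0.817 0.26 0 0.785"

```text
time_s: 51.05
tcp_pos: [0.3973, -0.2663, 0.2004]
ee_rot: [[-0.962, -0.274, -0.003], [-0.274, 0.962, 0.001], [0.002, 0.001, -1.0]]
wrist_force: [-0.0, -0.2, 0.2]
gripper_width: 0.669
```

```bash
python3 - <<'E'
from h import *
T,w=wrist('w11'); print(T.round(4))
g=cv2.cvtColor(w['color'],cv2.COLOR_BGR2GRAY)[130:238,200:360]
m=(g>90).astype('uint8'); cs,_=cv2.findContours(m,0,1)
q=proj(w,[(.3965,-.267,.033)],T)[0]; print('pred top',q)
for k in cs:
    if 300<cv2.contourArea(k)<5000: c,rd=cv2.minEnclosingCircle(k); print(np.array(c)+[200,130],rd,cv2.contourArea(k))
E
```

```text
[[-9.618e-01 -2.737e-01 -2.600e-03  3.973e-01]
 [-2.737e-01  9.618e-01  8.000e-04 -2.663e-01]
 [ 2.300e-03  1.400e-03 -1.000e+00  2.004e-01]
 [ 0.000e+00  0.000e+00  0.000e+00  1.000e+00]]
pred top [280.28469086 211.55064153]
[280.62114716 206.63602448] 23.323627471923828 1573.5
```

Emit:
drive_tool --pt "0 0 0.25 0" --pt "0 0 0.5 0" --pt "0 0 0.75 0" --pt "0 0 0.9 0" --pt "0 0 0.9 0"

```text
time_s: 51.72
tcp_pos: [0.3968, -0.2662, 0.0921]
ee_rot: [[-0.962, -0.274, -0.004], [-0.274, 0.962, 0.001], [0.004, 0.002, -1.0]]
wrist_force: [-0.4, 0.0, 0.5]
gripper_width: 0.665
```

Emit:
drive_tool --pt "0 0 0.06 0" --pt "0 0 0.12 0" --pt "0 0 0.12 0" --pt "0 0 0.12 0"

```text
time_s: 52.22
tcp_pos: [0.3979, -0.2665, 0.0795]
ee_rot: [[-0.962, -0.273, 0.001], [-0.273, 0.962, -0.0], [-0.0, -0.0, -1.0]]
wrist_force: [-0.1, -0.3, -1.0]
gripper_width: 0.669
```

Emit:
drive_tool --pt "0 0 0 0" --pt "0 0 0 0" --pt "0 0 0 0" --pt "0 0 0 0" --pt "0 0 0 0" --pt "0 0 0 0" --pt "0 0 0 0" --pt "0 0 0 0" --fingers 25

```text
time_s: 53.22
tcp_pos: [0.3978, -0.2665, 0.0793]
ee_rot: [[-0.962, -0.272, 0.0], [-0.272, 0.962, -0.0], [-0.0, -0.0, -1.0]]
wrist_force: [-0.1, 0.2, 2.2]
gripper_width: 0.42
```

Emit:
drive_tool --pt "0 0 -0.2 0" --pt "0 0 -0.45 0" --pt "0 0 -0.7 0" --pt "0 0 -1 0" --pt "0 0 -1 0" --pt "0 0 -1 0"

```text
time_s: 53.98
tcp_pos: [0.397, -0.2661, 0.1984]
ee_rot: [[-0.962, -0.272, -0.001], [-0.272, 0.962, 0.001], [0.001, 0.001, -1.0]]
wrist_force: [-0.3, -0.9, -1.2]
gripper_width: 0.42
```

Emit:
drive_tool --pt "-0.08 0.27 0 0" --pt "-0.16 0.54 0 0" --pt "-0.2315 0.816 0 0"

```text
time_s: 54.35
tcp_pos: [0.3968, -0.1637, 0.1976]
ee_rot: [[-0.962, -0.271, -0.004], [-0.272, 0.962, 0.0], [0.003, 0.001, -1.0]]
wrist_force: [0.8, 0.4, -0.5]
gripper_width: 0.421
```

Emit:
drive_tool --pt "-0.08 0.27 0 0" --pt "-0.16 0.54 0 0" --pt "-0.2315 0.816 0 0"

```text
time_s: 54.72
tcp_pos: [0.397, -0.062, 0.1978]
ee_rot: [[-0.962, -0.272, -0.003], [-0.272, 0.962, -0.001], [0.003, 0.0, -1.0]]
wrist_force: [-0.1, 0.4, -0.4]
gripper_width: 0.422
```

Emit:
drive_tool --pt "-0.08 0.27 0 0" --pt "-0.16 0.54 0 0" --pt "-0.2315 0.816 0 0"

```text
time_s: 55.1
tcp_pos: [0.397, 0.0397, 0.1979]
ee_rot: [[-0.962, -0.272, -0.003], [-0.272, 0.962, -0.001], [0.003, -0.0, -1.0]]
wrist_force: [0.3, 0.1, -0.8]
gripper_width: 0.421
```

Emit:
drive_tool --pt "-0.08 0.27 0 0" --pt "-0.16 0.54 0 0" --pt "-0.2315 0.816 0 0" --pt "-0.2315 0.816 0 0" --pt "-0.2315 0.816 0 0"

```text
time_s: 55.72
tcp_pos: [0.3972, 0.14, 0.1981]
ee_rot: [[-0.962, -0.272, -0.003], [-0.272, 0.962, -0.002], [0.003, -0.001, -1.0]]
wrist_force: [0.1, -0.2, -1.1]
gripper_width: 0.423
```

Emit:
drive_tool --pt "0 0 0.25 0" --pt "0 0 0.5 0" --pt "0 0 0.72 0" --pt "0 0 0.86 0" --pt "0 0 0.93 0" --pt "0 0 0.93 0" --pt "0 0 0.93 0" --pt "0 0 0.93 0"

```text
time_s: 56.72
tcp_pos: [0.3982, 0.1408, 0.0881]
ee_rot: [[-0.962, -0.272, 0.001], [-0.272, 0.962, 0.001], [-0.001, 0.001, -1.0]]
wrist_force: [-0.7, 0.6, -0.5]
gripper_width: 0.424
```

Emit:
drive_tool --pt "0 0 0 0" --pt "0 0 0 0" --pt "0 0 0 0" --pt "0 0 0 0" --pt "0 0 0 0" --pt "0 0 0 0" --fingers 62

```text
time_s: 57.48
tcp_pos: [0.398, 0.1407, 0.0876]
ee_rot: [[-0.962, -0.272, -0.0], [-0.272, 0.962, -0.0], [0.0, -0.0, -1.0]]
wrist_force: [0.7, -0.5, 0.5]
gripper_width: 0.709
```

Emit:
drive_tool --pt "0 0 -0.25 0" --pt "0 0 -0.6 0" --pt "0 0 -0.95 0" --pt "0 0 -0.95 0" --pt "0 0 -0.95 0"

```text
time_s: 58.1
tcp_pos: [0.3975, 0.1403, 0.2012]
ee_rot: [[-0.962, -0.272, -0.001], [-0.272, 0.962, -0.0], [0.001, 0.0, -1.0]]
wrist_force: [0.1, -0.6, -0.3]
gripper_width: 0.71
```

Emit:
drive_tool --pt "0.1 -0.35 0 0" --pt "0.2 -0.7 0 0" --pt "0.28 -0.992 0 0" --fingers 75

```text
time_s: 58.48
tcp_pos: [0.397, 0.0154, 0.2001]
ee_rot: [[-0.962, -0.272, -0.004], [-0.272, 0.962, -0.001], [0.004, -0.0, -1.0]]
wrist_force: [0.3, 0.7, 0.1]
gripper_width: 0.851
```

Emit:
drive_tool --pt "0.1 -0.35 0 0" --pt "0.2 -0.7 0 0" --pt "0.28 -0.992 0 0"

```text
time_s: 58.85
tcp_pos: [0.3971, -0.1082, 0.2001]
ee_rot: [[-0.962, -0.272, -0.004], [-0.272, 0.962, -0.0], [0.004, 0.001, -1.0]]
wrist_force: [0.5, 0.6, 0.6]
gripper_width: 0.863
```

Emit:
drive_tool --pt "0.1 -0.35 0 0" --pt "0.2 -0.7 0 0" --pt "0.28 -0.992 0 0"

```text
time_s: 59.22
tcp_pos: [0.3973, -0.2318, 0.1999]
ee_rot: [[-0.962, -0.271, -0.004], [-0.271, 0.962, 0.001], [0.003, 0.002, -1.0]]
wrist_force: [-0.3, 0.1, -0.7]
gripper_width: 0.864
```

Emit:
drive_tool --pt "0.1 -0.35 0 -0.09" --pt "0.2 -0.7 0 -0.18" --pt "0.28 -0.992 0 -0.27" --pt "0.28 -0.992 0 -0.36" --pt "0.28 -0.992 0 -0.45" --pt "0.28 -0.992 0 -0.54" --pt "0.28 -0.992 0 -0.63" --pt "0.28 -0.992 0 -0.72" --pt "0.28 -0.992 0 -0.785" --pt "0.28 -0.992 0 -0.785"

```text
time_s: 60.48
tcp_pos: [0.3977, -0.3538, 0.1998]
ee_rot: [[0.27, -0.963, -0.003], [-0.963, -0.27, 0.002], [-0.003, 0.003, -1.0]]
wrist_force: [0.6, 0.4, 0.1]
gripper_width: 0.861
```

```bash
python3 - <<'E'
from h import *
T,w=wrist('w12'); print(T.round(4)); t=capture('top')['color']
print(proj(w,[(.3975,-.3547,.065)],T))
cv2.imwrite('pics/c12.png',np.hstack([w['color'][130:300,130:430],cv2.resize(t[170:260,130:280],(283,170))]))
E
```

```text
[[ 0.2698 -0.9629 -0.0032  0.3977]
 [-0.9629 -0.2699  0.0017 -0.3538]
 [-0.0025  0.0027 -1.      0.1998]
 [ 0.      0.      0.      1.    ]]
[[280.63549004 221.58760429]]
```

View pics/c12.png

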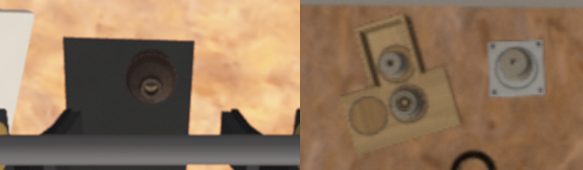

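Emit:
drive_tool --pt "0 0 0.25 0" --pt "0 0 0.5 0" --pt "0 0 0.75 0" --pt "0 0 0.9 0" --pt "0 0 1 0" --pt "0 0 1 0" --pt "0 0 1 0"

```text
time_s: 61.45
tcp_pos: [0.3988, -0.3543, 0.0823]
ee_rot: [[0.271, -0.962, 0.001], [-0.962, -0.271, -0.001], [0.001, -0.001, -1.0]]
wrist_force: [0.5, 0.6, -0.2]
gripper_width: 0.863
```

Emit:
drive_tool --pt "0 0 0 0" --pt "0 0 0 0" --pt "0 0 0 0" --pt "0 0 0 0" --pt "0 0 0 0" --pt "0 0 0 0" --pt "0 0 0 0" --pt "0 0 0 0" --pt "0 0 0 0" --fingers 28

```text
time_s: 62.58
tcp_pos: [0.3983, -0.3541, 0.0817]
ee_rot: [[0.272, -0.962, -0.0], [-0.962, -0.272, 0.0], [-0.0, 0.0, -1.0]]
wrist_force: [-2.6, 0.2, 2.4]
gripper_width: 0.463
```

Emit:
drive_tool --pt "0 0 -0.2 0" --pt "0 0 -0.45 0" --pt "0 0 -0.7 0" --pt "0 0 -1 0" --pt "0 0 -1 0" --pt "0 0 -1 0"

```text
time_s: 63.32
tcp_pos: [0.3978, -0.3536, 0.2007]
ee_rot: [[0.271, -0.963, -0.001], [-0.963, -0.271, 0.001], [-0.001, 0.001, -1.0]]
wrist_force: [-0.0, 0.6, -0.8]
gripper_width: 0.463
```

Emit:
drive_tool --pt "-0.3 -0.075 0 0" --pt "-0.6 -0.15 0 0" --pt "-0.883 -0.221 0 0"

```text
time_s: 63.7
tcp_pos: [0.3942, -0.2436, 0.2]
ee_rot: [[0.271, -0.963, -0.003], [-0.963, -0.271, 0.001], [-0.002, 0.003, -1.0]]
wrist_force: [1.1, 0.3, -0.4]
gripper_width: 0.461
```

Emit:
drive_tool --pt "-0.3 -0.075 0 0" --pt "-0.6 -0.15 0 0" --pt "-0.883 -0.221 0 0"

```text
time_s: 64.08
tcp_pos: [0.3909, -0.1345, 0.2003]
ee_rot: [[0.271, -0.962, -0.003], [-0.962, -0.271, 0.0], [-0.001, 0.003, -1.0]]
wrist_force: [-0.3, 0.7, -1.2]
gripper_width: 0.465
```

Emit:
drive_tool --pt "-0.3 -0.075 0 0" --pt "-0.6 -0.15 0 0" --pt "-0.883 -0.221 0 0"

```text
time_s: 64.45
tcp_pos: [0.3877, -0.0255, 0.2004]
ee_rot: [[0.272, -0.962, -0.003], [-0.962, -0.272, -0.001], [-0.0, 0.003, -1.0]]
wrist_force: [0.2, 0.2, -0.1]
gripper_width: 0.465
```

Emit:
drive_tool --pt "-0.3 -0.075 0 0" --pt "-0.6 -0.15 0 0" --pt "-0.883 -0.221 0 0"

```text
time_s: 64.82
tcp_pos: [0.3845, 0.0835, 0.2004]
ee_rot: [[0.272, -0.962, -0.002], [-0.962, -0.272, -0.001], [0.001, 0.003, -1.0]]
wrist_force: [0.5, -0.7, -1.3]
gripper_width: 0.461
```

Emit:
drive_tool --pt "-0.3 -0.075 0 0" --pt "-0.6 -0.15 0 0" --pt "-0.883 -0.221 0 0" --pt "-0.883 -0.221 0 0" --pt "-0.883 -0.221 0 0"

```text
time_s: 65.45
tcp_pos: [0.3814, 0.191, 0.2005]
ee_rot: [[0.271, -0.962, -0.002], [-0.962, -0.271, -0.002], [0.001, 0.003, -1.0]]
wrist_force: [-0.4, 0.1, -0.4]
gripper_width: 0.464
```

Emit:
drive_tool --pt "0 0 0.25 0" --pt "0 0 0.5 0" --pt "0 0 0.72 0" --pt "0 0 0.86 0" --pt "0 0 0.935 0" --pt "0 0 0.935 0" --pt "0 0 0.935 0" --pt "0 0 0.935 0"

```text
time_s: 66.45
tcp_pos: [0.3822, 0.1917, 0.0897]
ee_rot: [[0.271, -0.963, 0.0], [-0.963, -0.271, 0.001], [-0.0, -0.001, -1.0]]
wrist_force: [-0.2, 0.4, -0.6]
gripper_width: 0.46
```

Emit:
drive_tool --pt "0 0 0 0" --pt "0 0 0 0" --pt "0 0 0 0" --pt "0 0 0 0" --pt "0 0 0 0" --pt "0 0 0 0" --fingers 65

```text
time_s: 67.2
tcp_pos: [0.3821, 0.1918, 0.0894]
ee_rot: [[0.272, -0.962, 0.0], [-0.962, -0.272, -0.0], [0.0, -0.0, -1.0]]
wrist_force: [0.2, -0.7, 0.1]
gripper_width: 0.746
```

Emit:
drive_tool --pt "0 0 -0.25 0" --pt "0 0 -0.6 0" --pt "0 0 -1 0" --pt "0 0 -1 0" --pt "0 0 -1 0"

```text
time_s: 67.82
tcp_pos: [0.3816, 0.1914, 0.2091]
ee_rot: [[0.271, -0.963, -0.001], [-0.963, -0.271, -0.0], [-0.0, 0.001, -1.0]]
wrist_force: [-0.4, 0.1, 0.0]
gripper_width: 0.745
```

Emit:
drive_tool --pt "0.4 0 -0.3 0" --pt "0.8 0 -0.5 0" --pt "1 0 -0.6 0" --pt "1 0 -0.6 0" --pt "1 0 -0.6 0" --pt "1 0 -0.6 0"

```text
time_s: 68.58
tcp_pos: [0.4142, 0.0769, 0.2804]
ee_rot: [[0.273, -0.962, -0.002], [-0.962, -0.273, -0.001], [0.0, 0.002, -1.0]]
wrist_force: [-0.2, -0.2, 0.8]
gripper_width: 0.745
```

```bash
python3 - <<'E'
from h import *
T,w=wrist('w13'); print(T.round(4)); t=capture('top')['color']; T0=np.load('T1.npy')
print('pred bases', proj(w,[(.3968,.1407,.01),(.3826,.191,.01),(.4468,.155,.01),(.4405,.005,.006)],T).round(0).tolist())
cv2.imwrite('pics/c13.png',np.vstack([w['color'],np.hstack([cv2.resize(t[170:260,130:280],(300,180)),np.zeros((180,260,3),'uint8')])]))
E
```

```text
[[ 2.727e-01 -9.621e-01 -2.200e-03  4.142e-01]
 [-9.621e-01 -2.727e-01 -1.100e-03  7.690e-02]
 [ 5.000e-04  2.400e-03 -1.000e+00  2.804e-01]
 [ 0.000e+00  0.000e+00  0.000e+00  1.000e+00]]
pred bases [[280.0, 243.0], [280.0, 283.0], [236.0, 244.0], [275.0, 121.0]]
```

View pics/c13.png

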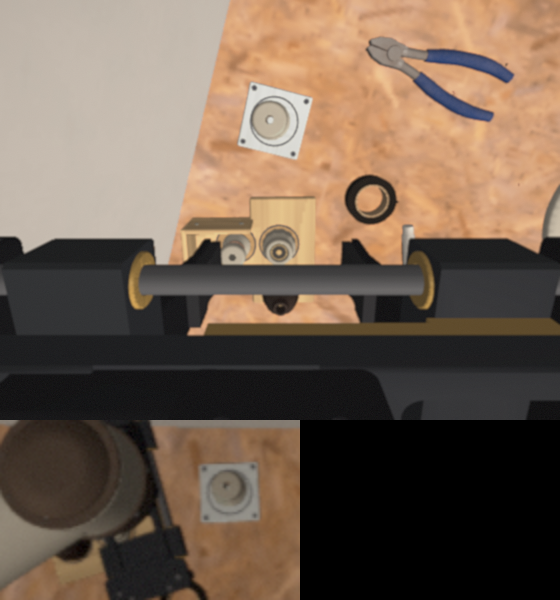

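```bash
python3 - <<'E'
from h import *
print(proj(capture('wrist'),[(.4405,.005,.052),(.3826,.191,.072)],tcp()).round(0).tolist())
print(order.finish_job())
E
```

```text
[[275.0, 120.0], [280.0, 310.0]]
the job is handed in; nothing more can be done
None
```

I did the whole job in the required order and handed it in at about 69 s of the 144 s allowed. No verdict came back. Nothing tipped over, and no unexpected force showed in the readings after each move.

- **Clearing:** the lampholder and the fuse cap went onto the side mat. A picture showed both upright and released.
- **Large insulator:** I drew it forward out of the niche, so the gripper body stayed clear of the leaning sheet, and set it on the work plate.
- **Small insulator:** I set it at the mouth of the niche and pushed it back in two short pushes. It then measured at stand x ≈ 40 mm, on the ring.
- **Returning:** the fuse cap and the lampholder went back to within about 1 mm of where the gripper first picked them up.

**Last checks:** in the last wrist picture all four parts stand upright, with the gripper away from everything. The lampholder's top is at pixel (280, 309), against a predicted (280, 310).

**One disagreement:** in that picture the large insulator's top is about 6 pixels (roughly 5–6 mm) from the predicted centre. An earlier close view put it within about 2 mm. Both are inside the 12 mm limit, so I did not move it again.

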